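# Pack the shaker caddy, click its carrying handle on and carry it to the board

### The arm

A 6-joint arm with a two-finger parallel gripper is mounted at the origin on a cart in front of the work surface, level with it; the furniture and walls round the work are solid. World frame = base frame: x ahead of the robot, y to its left, z up, the work surface at z = 0. Lengths are in mm, angles in degrees, forces in N, time in s.
With the tool pointing down it reaches from about 350 to 850 mm from the base axis. Payload 8.1 kg.
Tool frame: the origin (TCP) lies at the very end of the fingers, on their centre line; the grasp point (between the pads) lies 19 mm behind it; z points along the fingers, y is the direction in which the jaws open and shut (so a half turn about z gives the same grasp; the last joint's range is limited). The gripper opens to 85 mm and grips with 20 to 120 N. Pads are 22 mm wide; open, the fingers measure 114 mm over their backs; the gripper's body (76 mm by 85 mm) begins 54 mm behind the grasp point. The pads swing forward as they close: fully open they stand 13 mm farther back than shut.
Start: joints at [-80.581, 7.471, 85.268, -0, 87.261, -4.893], TCP at [148.346, -581.377, 231.292] pointing down, gripper open.
Joint ranges: [-169.43, 169.43], [-51.17, 129.36], [1.28, 143.12], [-76.62, 256.62], [0, 156.53], [-152.29, 152.29]. Speed limits (degrees/s): [136.94, 136.94, 159.86, 180, 180, 180].

### API

Orientations are given as [roll, pitch, yaw] about the fixed x, y, z axes, in that order (R = Rz(yaw) Ry(pitch) Rx(roll)).
In Python, from bench import r, eyes gives the robot as it stands. The module is installed in compiled form; this text tells all that it offers.
- The arm moves only by the tool play_rows, never from a script. Its argument "deltas" is a list of rows, each a list of 3 entries, a list of its own where there are three numbers: the shift along the tool's x, y, z in m, then the turn, a rotation vector about the tool's x, y, z in rad, then the closure, from 0 (fully open) to 1 (shut). A call has 1 to 8 rows; each row shifts and turns the pose as measured when the row begins, along the tool's axes as they then stand; what a row does not reach is not made up. A row lasts 1/8 s, in which the tool goes at most 62.5 mm and 10.7 degrees, less where a joint would pass 70% of its speed; a pose out of reach is approached as far as the arm can. A call with a gripper value outside its range is refused whole. The fingers move at their own pace and stop on an object; "force" is the grip in N (left out, the last holds). Time passes only in rows, so rows that do not move let the fingers close. It gives the time, the measured TCP pose, the force and the opening at its end, in the units of the state.
- r.sense(): the state, without advancing time (a new reading comes with each control period).
- eyes.snapshot(name): name is "scene" or "top" or "wrist"; returns the picture (400x640x3 uint8, red, green, blue); there is no depth.
- eyes.get_calibration(name): a dict with "mtx" (3x3 intrinsics, pixels), "D" ([k1, k2, p1, p2, k3] as OpenCV has them; the pictures are not rectified), "R" (3x3) and "t" (3): a world point X has camera coordinates R X + t; the wrist camera has in their place "T_tool_cam" (4x4, takes a point from camera to tool coordinates, whose origin is the TCP and whose axes are the flange's). Camera axes: x right, y down, z forward; pixel columns grow to the right and rows downward; lengths in mm; the calibration is good to about 2 mm. A picture is of the moment at which its call begins: read the wrist's pose just before it. get_calibration takes no time and is no camera call.
- r.hand_in(): hands the job in, once; it reports no verdict.
The state is a dict: "time": time; "joint_pos": joint angles; "qd": joint speeds; "joint_efforts": joint torques, N m; "tool_pos": TCP position; "tcp_rot": TCP orientation; "ft_force": force on the tool from outside, world axes, zero at the start; "wrist_torque": the same for the moment, N m; "finger_gap": finger opening in mm.
Only numpy, scipy, OpenCV 4.12 (cv2) and the standard library are available. Lean on these libraries where they do the work, as an engineer would, in place of code of your own. Each camera call takes 0.05 s, during which the arm holds its last target. There are 200 camera calls.

### The job

First stand the loose pepper shaker upright in the empty well of the wooden caddy. Then set the carrying handle on the middle of the caddy and push it straight down between the two steel spring hooks until it is fully home and both hooks have clicked over its foot. Finally lift the caddy by this handle and set it down in the middle of the pale wooden board, lengthwise along it, with the handle still clicked on and both shakers still standing in their wells, and leave the green candle where it is.

Things in the scene. Friction and masses are not known exactly. Their poses are not given: they have to be found in the camera images.
- caddy: brown wooden caddy block, 190 (its x) x 64 (its y) x 30 mm high, loose, on the robot's right. Origin: centre of its underside; z up. Two square wells 51 x 51 mm, 24 mm deep, centred at x = +64 mm (empty) and x = -64 mm (holds a shaker); a spring hook at the middle of each long side. Weighs 0.3 to 0.5 kg; with shakers and handle up to 0.9 kg.
- empty_well (a point): centre of the floor of the caddy's empty well, 6 mm above the caddy's underside; axes as the caddy. The well's rim is 24 mm higher; the well is 51 x 51 mm.
- handle_seat (a point): point on the caddy's top (30 mm above its underside) where the middle of the handle's foot must sit; axes as the caddy. Two low wooden ribs across the block, 45 mm apart along x at the bottom and leaning outward, 9 mm high, and the two hooks at its y sides keep the foot in place.
- hook_l (a joint): steel spring hook on the caddy's +y side, 24 mm wide, top 63 mm above the caddy's underside: deflection in rad, 0 = upright, about 0.1 = bent outward enough to let the foot pass. Its sloping inner face guides the foot (takes up about 3 mm sideways); its catch then reaches 3 mm over the foot, its flat underside 15 mm above the block's top.
- hook_r (a joint): the same hook on the caddy's -y side: deflection in rad, 0 = upright, about 0.1 = bent outward. Pushing the handle down takes about 8 to 15 N in all while the foot spreads the hooks (foot 27 to 18 mm above its seat), then a few N until they snap back over it in the last 2 mm.
- handle_grip (a point): centre of the grip bar of the loose carrying handle, which stands upright on the worktop, 134 mm tall, about 0.1 kg. Dark wooden bar 90 (its x) x 18 (its y) x 22 mm high; this point is 123 mm above the underside of the foot. z up. The handle fits with its x along the caddy's x, either way round; seated, this point is 153 mm above the caddy's underside.
- handle_foot (a point): centre of the underside of the handle's black foot, 40 (x) x 62 (y) x 14 mm high, straight below the grip bar on a steel stem; same axes as the grip bar.
- shaker_mid (a point): centre (half-way up) of the loose pepper shaker: glass and grey metal, 90 mm tall, 44 mm across up to 74 mm high, then 34 mm; standing upright on the worktop, 0.1 kg. z up; seated in a well this point is 51 mm above the caddy's underside.
- packed_mid (a point): centre (half-way up, 45 mm above its foot) of the like shaker that already stands in the caddy's well at x = -64 mm.
- board: the pale wooden serving board, 260 (its x) x 130 (its y) x 16 mm thick, fixed on the worktop on the robot's left. Origin: centre of its underside; z up; its top is 16 mm above.
- candle: bystander: green candle, loose, 52 mm across, 144 mm tall, origin at the centre of its underside, behind the caddy at the right. Leave it alone.
Things that resemble listed ones, but are neither listed nor needed, are in the scene too. Leave any red or yellow look-alike of the part that bears shaker_mid alone.

How it is judged:
By the outcome, as a careful person would: the job done as asked, in the order asked, and still so for the second after the job is handed in, with the robot touching nothing.
It also fails if it takes over 64 s, if anything falls off the work surface, if the arm or the gripper's body presses on something with over 40 N, if the wrist force passes 120 N, or if a joint passes its speed limit or range.

## Working session

There is one attempt and no reset: what is moved stays moved. The work goes in short steps, Python scripts to look and compute and a tool call to move; the robot and the scene stay as the last step left them, time stands still between calls to the robot, and variables do not carry over. Pictures are saved under pics/ and viewed, about 8 in all and at most 12, crops included, and the job is handed in when it is done.

Besides the shell and the picture viewer there is one more tool, called after ">>>" by a JSON object that holds its "api" and its "payload". play_rows: Moves the arm, as the interface text tells. Its arguments: {"type":"object","properties":{"deltas":{"type":"array"},"force":{"type":"number"}},"required":["deltas"]}

```bash
mkdir -p pics; python3 - <<'E'
from bench import r, eyes
import cv2
for n in("scene","top"):
    im=eyes.snapshot(n); cv2.imwrite(f"pics/{n}0.png",im[:,:,::-1])
    c=eyes.get_calibration(n); print(n,c)
im=eyes.snapshot("wrist");cv2.imwrite("pics/wrist0.png",im[:,:,::-1]);print(eyes.get_calibration("wrist"))
print(r.sense())
E
```

```text
scene {'mtx': array([[469.36733497,   0.        , 316.49835959],
       [  0.        , 469.36733497, 203.76721129],
       [  0.        ,   0.        ,   1.        ]]), 'D': array([-0.09747746,  0.        ,  0.        ,  0.        ,  0.        ]), 'R': array([[ 0.7348398 , -0.6782394 , -0.00133207],
       [-0.50820517, -0.54931312, -0.66331184],
       [ 0.4491525 ,  0.48810491, -0.74834192]]), 't': array([-429.39772745,  300.99260933, 1522.65388714])}
top {'mtx': array([[396.84620749,   0.        , 321.78809183],
       [  0.        , 396.84620749, 204.94533036],
       [  0.        ,   0.        ,   1.        ]]), 'D': array([-0.01931285,  0.        ,  0.        ,  0.        ,  0.        ]), 'R': array([[-0.02712216, -0.99962767,  0.00298568],
       [-0.99761452,  0.02687763, -0.06358358],
       [ 0.06347966, -0.00470308, -0.99797205]]), 't': array([ -35.20479282,  546.13000071, 1470.30996326])}
{'mtx': array([[360.44270503,   0.        , 318.54554013],
       [  0.        , 360.44270503, 197.44312544],
       [  0.        ,   0.        ,   1.        ]]), 'D': array([-0.06282812
[... 383 characters left out ...]

         1.00000000e+00]])}
{'time': 0.15, 'joint_pos': array([-8.05793942e+01,  7.50698219e+00,  8.53148677e+01,  5.52071965e-04,
        8.72626972e+01, -4.89345307e+00]), 'qd': array([ 0.03001514, -0.07166178, -0.16887896, -0.06843932, -0.04799724,
        0.06595539]), 'joint_efforts': array([ 1.08741486e-03, -5.70062184e+01, -5.01159275e+01, -2.64024629e-04,
        9.60032718e-03, -1.22671690e-05]), 'tool_pos': array([ 148.29253841, -580.94218525,  230.46726687]), 'tcp_rot': array([-1.79915808e+02, -7.76151173e-03,  1.43140264e+01]), 'ft_force': array([0.79272434, 0.03310656, 0.3296032 ]), 'wrist_torque': array([-0.02124515,  0.00146367, -0.00712122]), 'finger_gap': 85.02098411977538}
```

View pics/scene0.png

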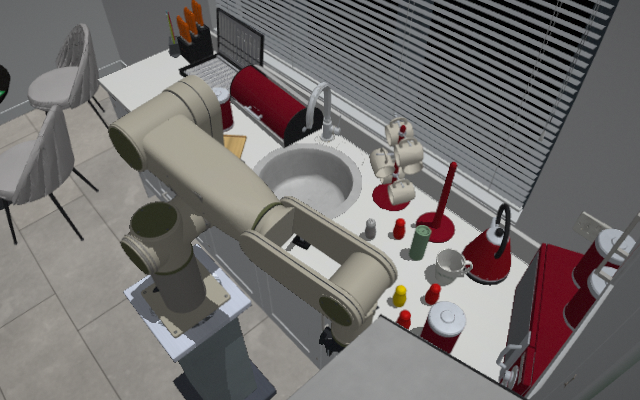

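View pics/top0.png

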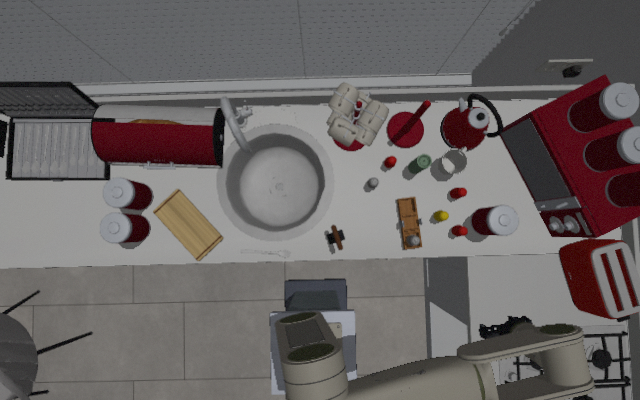

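The top view shows the caddy at (408,222), the loose grey shaker at (373,183), the handle at (335,236), the candle at (421,163) and the board at (188,225). I'll enlarge that area next.

```bash
cat > h.py <<'E'
import numpy as np, cv2
from bench import r, eyes
from scipy.spatial.transform import Rotation as Ro
def tool():
    s=r.sense(); T=np.eye(4); T[:3,:3]=Ro.from_euler('xyz',s['tcp_rot'],degrees=True).as_matrix(); T[:3,3]=s['tool_pos']; return T
def cam(n,T=None):
    c=eyes.get_calibration(n)
    if n=='wrist':
        W=np.linalg.inv((tool() if T is None else T)@c['T_tool_cam']); R,t=W[:3,:3],W[:3,3]
    else: R,t=np.array(c['R']),np.array(c['t'])
    return np.array(c['mtx']),np.array(c['D']),R,t
def unproj(c,px,z):
    K,D,R,t=c; px=np.array(px,float).reshape(-1,1,2)
    u=cv2.undistortPoints(px,K,D).reshape(-1,2); d=np.c_[u,np.ones(len(u))]@R; o=-R.T@t
    return o+d*((np.broadcast_to(z,len(d))-o[2])/d[:,2])[:,None]
def proj(c,X):
    K,D,R,t=c; return cv2.projectPoints(np.array(X,float).reshape(-1,1,3),cv2.Rodrigues(R)[0],t,K,D)[0].reshape(-1,2)
def snap(n,f):
    T=tool(); im=eyes.snapshot(n)[:,:,::-1].copy(); cv2.imwrite(f'pics/{f}.png',im); return im,T
E
python3 - <<'E'
from h import *
im=cv2.imread('pics/top0.png')[150:250,320:440]
cv2.imwrite('pics/topc.png',cv2.resize(im,None,fx=6,fy=6,interpolation=cv2.INTER_CUBIC))
c=cam('top')
print(unproj(c,[[408,222],[373,183],[335,236],[421,163]],[30,45,120,144]).round())
print(unproj(c,[[180,190],[222,236],[202,260],[154,211]],16).round())
E
```

```text
[[ 472. -368.   30.]
 [ 619. -241.   45.]
 [ 429.  -92.  120.]
 [ 673. -396.  144.]]
[[616. 482.  16.]
 [439. 326.  16.]
 [352. 402.  16.]
 [539. 581.  16.]]
```

View pics/topc.png

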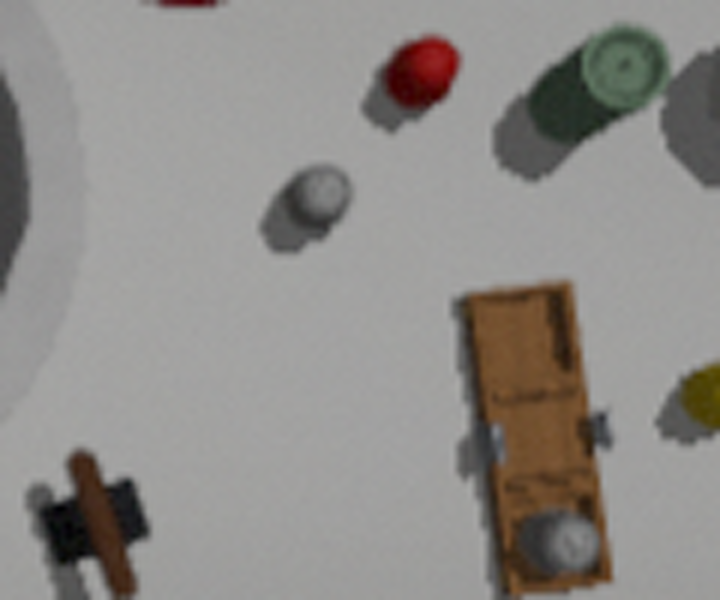

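The shaker, the handle (bar turned about +16°) and the caddy (turned about +6°, packed shaker at the near end) are all clear. Next is a wrist-camera view from above them.

>>> {"api": "play_rows", "payload": {"deltas": [[[0.048, -0.03, -0.021], [0, 0, 0], 0], [[0.048, -0.03, -0.021], [0, 0, 0], 0], [[0.048, -0.03, -0.021], [0, 0, 0], 0], [[0.048, -0.03, -0.021], [0, 0, 0], 0], [[0.048, -0.03, -0.021], [0, 0, 0], 0], [[0.048, -0.03, -0.021], [0, 0, 0], 0], [[0.048, -0.03, -0.021], [0, 0, 0], 0], [[0.048, -0.03, -0.021], [0, 0, 0], 0]], "force": 40}}

```text
time: 1.15
tool_pos: [466.9, -245.6, 399.2]
tcp_rot: [-179.4, 0.0, 13.9]
ft_force: [0.5, -1.1, -0.3]
finger_gap: 85.4
```

```bash
python3 - <<'E'
from h import *
im,T=snap('wrist','w1'); np.save('T1.npy',T); print(T.round(3), r.sense()['time'])
cv2.imwrite('pics/w1b.png',cv2.resize(im[:250,100:560],(800,435),interpolation=cv2.INTER_CUBIC))
E
```

```text
[[ 9.71000e-01  2.39000e-01 -3.00000e-03  4.66877e+02]
 [ 2.39000e-01 -9.71000e-01  9.00000e-03 -2.45567e+02]
 [-1.00000e-03 -1.00000e-02 -1.00000e+00  3.99197e+02]
 [ 0.00000e+00  0.00000e+00  0.00000e+00  1.00000e+00]] 1.2
```

View pics/w1.png

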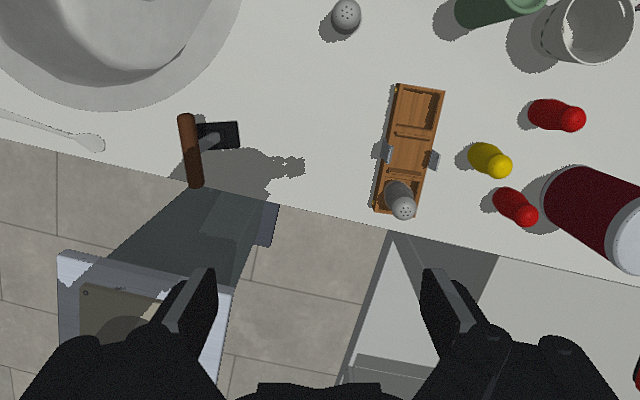

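The wrist view shows everything: shaker top at (347,14), caddy corners near (399,83), (445,91), (374,211), and the handle bar from (185,115) to (195,187). I'll enlarge this view.

```bash
python3 - <<'E'
import cv2
im=cv2.imread('pics/w1.png')
cv2.imwrite('pics/w1c.png',cv2.resize(im[0:225,165:460],None,fx=2.66,fy=2.66,interpolation=cv2.INTER_CUBIC))
E
```

```text
(no output)
```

View pics/w1c.png

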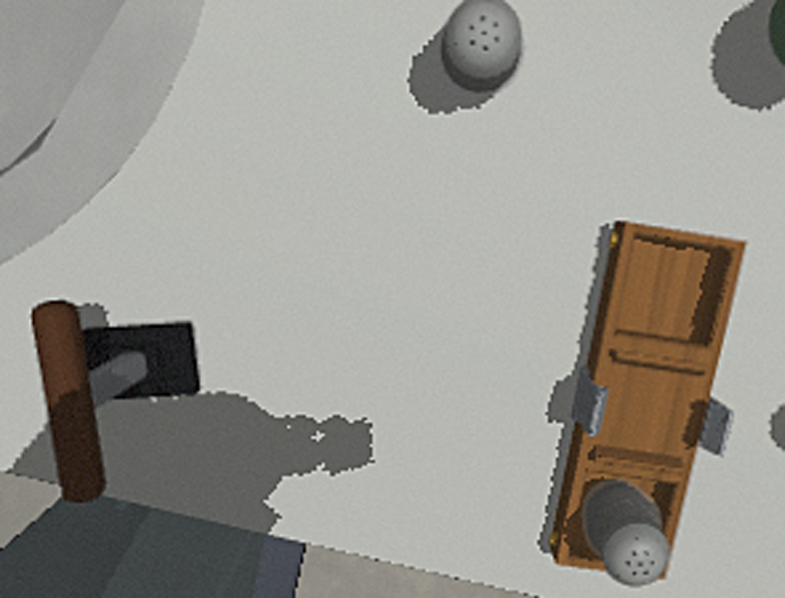

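```bash
python3 - <<'E'
from h import *
T=np.load('T1.npy'); c=cam('wrist',T)
f=lambda p:np.array(p)/2.66+[165,0]
q=unproj(c,f([[624,221],[746,241],[667,577],[557,562]]),30)[:,:2]
m=np.array([[95,32],[95,-32],[-95,-32],[-95,32.]])
d=q-q.mean(0); 
yaw=np.arctan2((m[:,0]*d[:,1]-m[:,1]*d[:,0]).sum(),(m*d).sum())
print('caddy',q.round(),q.mean(0).round(1),np.degrees(yaw).round(2),np.linalg.norm(q-np.roll(q,-1,0),axis=1).round())
print('shaker',unproj(c,f([485,32]),88).round(1))
p=unproj(c,f([[84,490]]),158);
b=unproj(c,f([[57,310],[84,492]]),123);print('bar',b.round(1),b.mean(0).round(1),np.degrees(np.arctan2(*(b[0]-b[1])[1::-1])))
ft=unproj(c,f([[193,322],[198,393]]),14);print('foot right edge',ft.round(1),np.degrees(np.arctan2(*(ft[0]-ft[1])[1::-1])))
print('packed',unproj(c,f([638,560]),94).round(1))
t=cam('top'); g=lambda p:np.array(p)/6+[319.6,149.6]
q=unproj(t,g([[468,294],[572,282],[610,578],[510,592]]),30)[:,:2];print('top caddy',q.mean(0).round(1),q.round())
print(unproj(t,g([[326,190],[100,523]]),[88,130]).round(1))
E
```

```text
caddy [[ 563. -332.]
 [ 569. -397.]
 [ 381. -417.]
 [ 375. -352.]] [ 472.  -374.6] 6.03 [ 65. 189.  65. 189.]
shaker [[ 621.9 -238.6   88. ]]
bar [[ 466.1  -85.7  123. ]
 [ 386.5 -108.7  123. ]] [426.3 -97.2 123. ] 16.077518967845744
foot right edge [[ 456.  -123.3   14. ]
 [ 417.9 -132.9   14. ]] 14.027533108777364
packed [[ 407.3 -376.    94. ]]
top caddy [ 471.  -374.1] [[ 560. -333.]
 [ 566. -398.]
 [ 382. -414.]
 [ 375. -352.]]
[[ 620.5 -238.9   88. ]
 [ 426.6  -96.3  130. ]]
```

```bash
cat >> h.py <<'E'
def go(x,y,z,yaw,roll=180,pitch=0):
    T=tool(); R=Ro.from_euler('xyz',[roll,pitch,yaw],degrees=True).as_matrix()
    d=R.T@(np.array([x,y,z])-T[:3,3]); rv=Ro.from_matrix(T[:3,:3].T@R).as_rotvec()
    print('turn first',rv.round(4),'then shift m',(d/1000).round(4),'len',np.linalg.norm(d).round(1))
E
python3 -c "
from h import *
go(621,-238.7,140,6)"
```

```text
turn first [-0.01   -0.0043  0.142 ] then shift m [0.1491 0.0138 0.2622] len 302.0
```

>>> {"api": "play_rows", "payload": {"deltas": [[[0, 0, 0], [-0.01, -0.004, 0.142], 0], [[0.03, 0.003, 0.0525], [0, 0, 0], 0], [[0.03, 0.003, 0.0525], [0, 0, 0], 0], [[0.03, 0.003, 0.0525], [0, 0, 0], 0], [[0.03, 0.003, 0.0525], [0, 0, 0], 0], [[0.03, 0.003, 0.0525], [0, 0, 0], 0], [[0, 0, 0], [0, 0, 0], 0]]}}

```text
time: 2.08
tool_pos: [628.4, -237.5, 132.1]
tcp_rot: [179.9, -0.0, 6.1]
ft_force: [-1.0, -0.1, -0.5]
finger_gap: 85.3
```

```bash
python3 -c "
from h import *
im,T=snap('wrist','w2');np.save('T2.npy',T)
go(621,-238.7,41,6)
print(proj(cam('wrist',T),[[621,-238.7,88],[621,-238.7,45]]))"
```

```text
turn first [ 0.0052 -0.0051  0.0006] then shift m [-0.0086 -0.0008  0.0956] len 96.0
[[318.36608599 240.68729004]
 [318.25570041 213.27791617]]
```

View pics/w2.png

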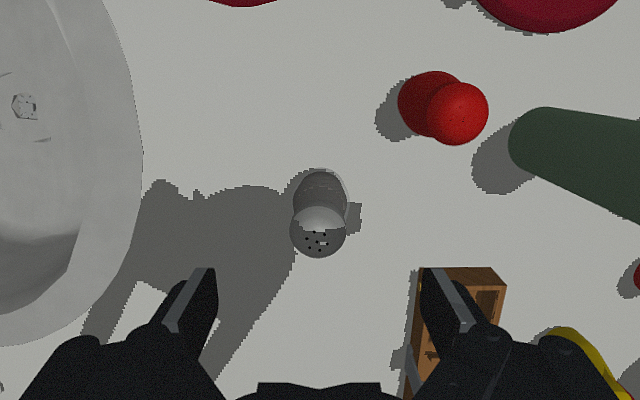

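The shaker top is at (318,238), against a prediction of (318,241), so it is centred between the fingers. I'll descend and grip.

>>> {"api": "play_rows", "payload": {"deltas": [[[-0.007, -0.001, 0.03], [0, 0, 0], 0], [[0, 0, 0.035], [0, 0, 0], 0], [[0, 0, 0.027], [0, 0, 0], 0], [[0, 0, 0], [0, 0, 0], 0.9], [[0, 0, 0], [0, 0, 0], 0.9], [[0, 0, 0], [0, 0, 0], 0.9], [[0, 0, 0], [0, 0, 0], 0.9]], "force": 40}}

```text
time: 3.0
tool_pos: [632.5, -246.2, 67.2]
tcp_rot: [178.7, -1.8, 6.0]
ft_force: [-1.0, -0.3, -1.2]
finger_gap: 32.3
```

```bash
python3 -c "
from h import *
s=r.sense();print(s['finger_gap'],s['ft_force'],s['tool_pos'],s['tcp_rot'],s['time'])
a=np.radians(6);print(471.7+64*np.cos(a),-374.4+64*np.sin(a))
go(535.3,-367.7,150,6)"
```

```text
32.25294745446508 [-0.9642128  -0.30198118 -1.20897906] [ 632.46468845 -246.19407764   67.16500521] [178.70188372  -1.83290609   5.97117441] 3.0
535.3494013035695 -367.71017835087014
turn first [ 0.0227 -0.032  -0.0009] then shift m [-0.1093  0.1107 -0.0828] len 176.3
```

```bash
python3 -c "
from h import *
im,T=snap('wrist','w3');np.save('T3.npy',T)
s=r.sense();print(s['finger_gap'],s['ft_force'],s['tool_pos'],s['tcp_rot'],s['qd'].round(2))"
```

```text
31.889350245791938 [ 0.6822966   0.42447683 -0.1227992 ] [ 632.53495946 -246.20070547   67.14215979] [178.69969285  -1.83618355   5.97098243] [-0.09  0.55  0.29  0.02 -0.21  0.02]
```

View pics/w3.png

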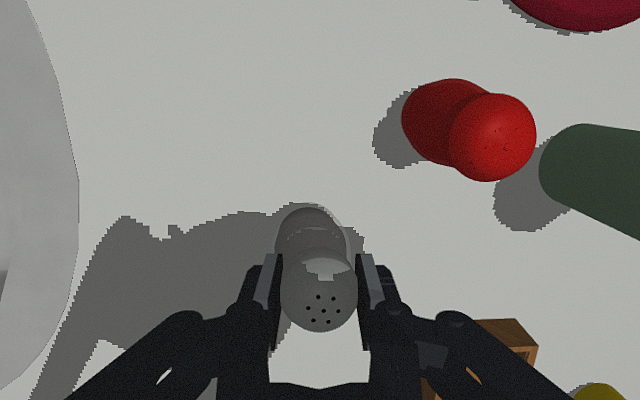

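The gripper sits high: it holds the shaker's cap (gap 32 mm), with the shaker standing and its top at (319,305). I'll reopen and check how the arm settles.

>>> {"api": "play_rows", "payload": {"deltas": [[[0, 0, 0], [0, 0, 0], 0], [[0, 0, 0], [0, 0, 0], 0]]}}

```text
time: 3.3
tool_pos: [632.8, -246.3, 67.6]
tcp_rot: [178.7, -1.9, 6.0]
ft_force: [-0.6, 0.2, 0.2]
finger_gap: 66.9
```

```bash
python3 -c "
from h import *
T3=np.load('T3.npy');print(unproj(cam('wrist',T3),[[319,308],[311,212]],[88,0]).round(1))
im,T=snap('wrist','w4');np.save('T4.npy',T)
s=r.sense();print(s['time'],s['finger_gap'],s['ft_force'],s['tool_pos'],s['tcp_rot'],s['qd'].round(2))
c=cam('wrist',T);a=np.linspace(0,6.28,60)
P=lambda x,y,rr,z:np.c_[x+rr*np.cos(a),y+rr*np.sin(a),0*a+z]
for z,rr in((0,22),(74,22),(86,15)): cv2.polylines(im,[proj(c,P(629,-243,rr,z)).astype(int)],True,(0,255,0),1)
cv2.imwrite('pics/w4b.png',im)
"
```

```text
[[ 625.8 -247.    88. ]
 [ 635.5 -243.1    0. ]]
3.35 74.35021156292157 [ 0.90402457 -0.55637755  0.46092706] [ 632.75684263 -246.20324256   67.59422913] [178.68525388  -1.86121484   5.97975956] [ 0.04  0.08  0.16 -0.04  0.03  0.09]
```

View pics/w4b.png

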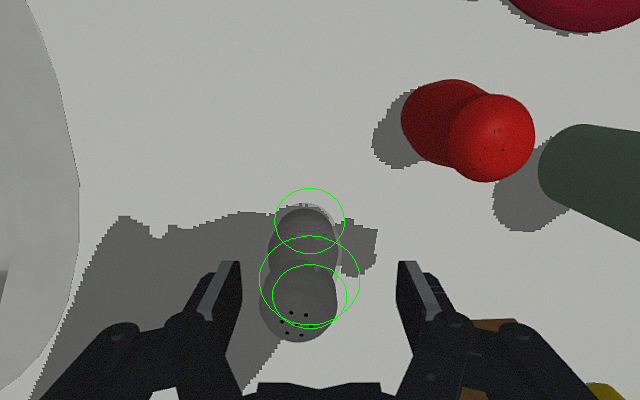

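>>> {"api": "play_rows", "payload": {"deltas": [[[0, 0, -0.03], [0.01, -0.016, 0], 0], [[0, 0, -0.03], [0.01, -0.016, 0], 0], [[0, 0, -0.02], [0, 0, 0], 0], [[0, 0, 0], [0, 0, 0], 0]]}}

```text
time: 3.85
tool_pos: [630.2, -244.7, 147.7]
tcp_rot: [179.9, 0.2, 6.0]
ft_force: [0.3, -0.3, -0.6]
finger_gap: 85.0
```

```bash
python3 -c "
from h import *
im,T=snap('wrist','w5');np.save('T5.npy',T)
s=r.sense();print(s['time'],s['finger_gap'],s['tool_pos'],s['tcp_rot'])
sc=eyes.snapshot('scene')[:,:,::-1];tp=eyes.snapshot('top')[:,:,::-1]
R=lambda i,w,h:cv2.resize(i,(w,h),interpolation=cv2.INTER_CUBIC)
m=np.zeros((600,800,3),np.uint8)
m[:350,:500]=R(im[130:330,180:466],500,350)
m[:350,500:]=R(sc[190:270,340:409],300,350)
m[350:600,:400]=R(tp[160:210,340:420],400,250)
cv2.imwrite('pics/m5.png',m)
"
```

```text
3.9 85.39821492174099 [ 629.46654994 -244.36546379  146.25454791] [-179.98567671    0.27345872    5.96113134]
```

View pics/m5.png

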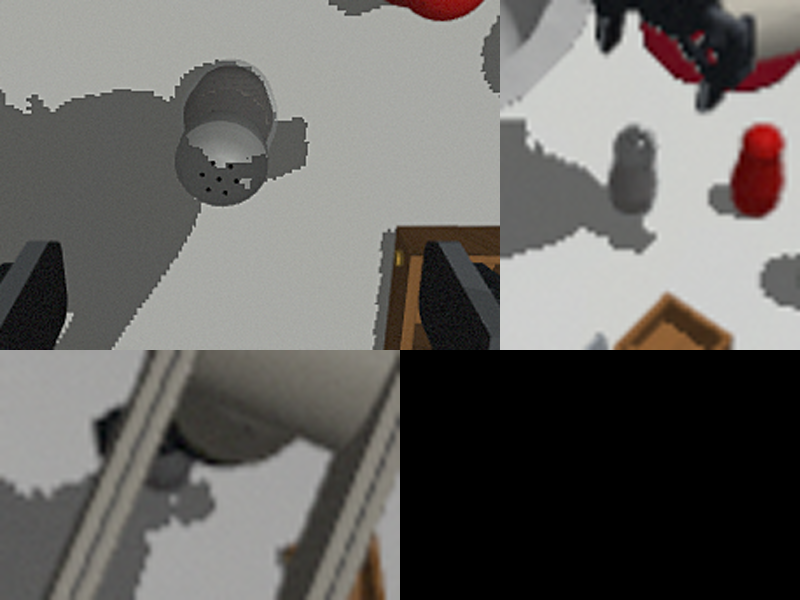

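The shaker is still upright. In the wrist picture its top is at (305,234).

```bash
python3 -c "
from h import *
c=cam('wrist',np.load('T5.npy'));p=unproj(c,[[305,234]],88)[0];print(p)
print(unproj(cam('wrist',np.load('T2.npy')),[[317.5,239]],88)[0])
go(p[0],p[1],90,6)"
```

```text
[ 618.80695601 -237.95428513   88.        ]
[ 622.00765379 -238.09373798   88.        ]
turn first [-0.0021  0.0078 -0.0007] then shift m [-0.0088 -0.0068  0.0542] len 55.3
```

>>> {"api": "play_rows", "payload": {"deltas": [[[-0.009, -0.007, 0.01], [-0.002, 0.008, 0], 0], [[0, 0, 0.03], [0, 0, 0], 0], [[0, 0, 0.015], [0, 0, 0], 0], [[0, 0, 0], [0, 0, 0], 0]]}}

```text
time: 4.5
tool_pos: [615.4, -236.2, 82.5]
tcp_rot: [-179.8, 0.3, 6.0]
ft_force: [0.1, 0.2, 0.1]
finger_gap: 85.0
```

```bash
python3 -c "
from h import *
im,T=snap('wrist','w6')
print(T[:3,3]);go(619,-238,29,6)"
```

```text
[ 615.37982602 -236.21551189   82.51923986]
turn first [-0.0032  0.0048 -0.0007] then shift m [0.0031 0.0019 0.0543] len 54.4
```

>>> {"api": "play_rows", "payload": {"deltas": [[[0.002, 0.001, 0.015], [-0.003, 0.005, 0], 0], [[0, 0, 0.018], [0, 0, 0], 0], [[0, 0, 0.008], [0, 0, 0], 0], [[0, 0, 0.003], [0, 0, 0], 0]]}}

```text
time: 5.05
tool_pos: [619.4, -237.9, 38.3]
tcp_rot: [179.9, -0.2, 6.0]
ft_force: [-0.6, -0.8, -0.6]
finger_gap: 85.5
```

```bash
python3 -c "
from h import *
im,T=snap('wrist','w7')
print(T[:3,3],r.sense()['ft_force']);go(619,-238,29,6)"
```

```text
[ 619.40813209 -237.93298991   38.2958435 ] [-1.11580099  0.65560375 -2.02944102]
turn first [ 0.0014 -0.0029 -0.0007] then shift m [-0.0002  0.0001  0.009 ] len 9.0
```

>>> {"api": "play_rows", "payload": {"deltas": [[[0, 0, 0.006], [0, -0.002, 0], 0], [[0, 0, 0.002], [0, 0, 0], 0.3], [[0, 0, 0], [0, 0, 0], 0.6], [[0, 0, 0], [0, 0, 0], 0.6], [[0, 0, 0], [0, 0, 0], 0.6]], "force": 40}}

```text
time: 5.72
tool_pos: [620.4, -238.4, 31.3]
tcp_rot: [179.8, -0.2, 6.0]
ft_force: [0.0, -0.2, -0.9]
finger_gap: 39.0
```

```bash
python3 -c "
from h import *
im,T=snap('wrist','w8')
s=r.sense();print(T[:3,3],s['ft_force'],s['finger_gap']);go(535.3,-367.7,100,6)"
```

```text
[ 620.41386973 -238.40050865   31.29245834] [-0.43679518  0.05351345 -0.96627444] 38.74561762531611
turn first [ 0.0029 -0.0032 -0.0007] then shift m [-0.0982  0.1197 -0.0687] len 169.3
```

>>> {"api": "play_rows", "payload": {"deltas": [[[0, 0, -0.01], [0.003, -0.003, 0], 0.7], [[0, 0, -0.02], [0, 0, 0], 0.7], [[0, 0, -0.02], [0, 0, 0], 0.7]]}}

```text
time: 6.15
tool_pos: [619.2, -237.8, 82.6]
tcp_rot: [-179.9, 0.2, 6.0]
ft_force: [0.2, -1.0, -1.1]
finger_gap: 39.0
```

```bash
python3 -c "
from h import *
im,T=snap('wrist','w9')
s=r.sense();print(T[:3,3],s['ft_force'],s['finger_gap']);go(535.3,-367.7,100,6)
c=cam('wrist',T);print(proj(c,T[:3,3]+[[0,0,59-10],[0,0,-31]]))
R=lambda i,w,h:cv2.resize(i,(w,h),interpolation=cv2.INTER_CUBIC)
m=np.zeros((480,800,3),np.uint8);m[:480,:480]=R(im[150:350,220:420],480,480)
sc=eyes.snapshot('scene')[:,:,::-1];m[:480,480:]=R(sc[185:275,350:410],320,480);cv2.imwrite('pics/m9.png',m)"
```

```text
[ 619.15157224 -237.82551817   82.58475355] [1.43182338 0.4272383  1.82868644] 38.886341944857946
turn first [ 0.0004 -0.0012 -0.0006] then shift m [-0.0987  0.1194 -0.0136] len 155.5
[[317.06844825 345.23456342]
 [317.93345246 238.5453399 ]]
```

View pics/m9.png

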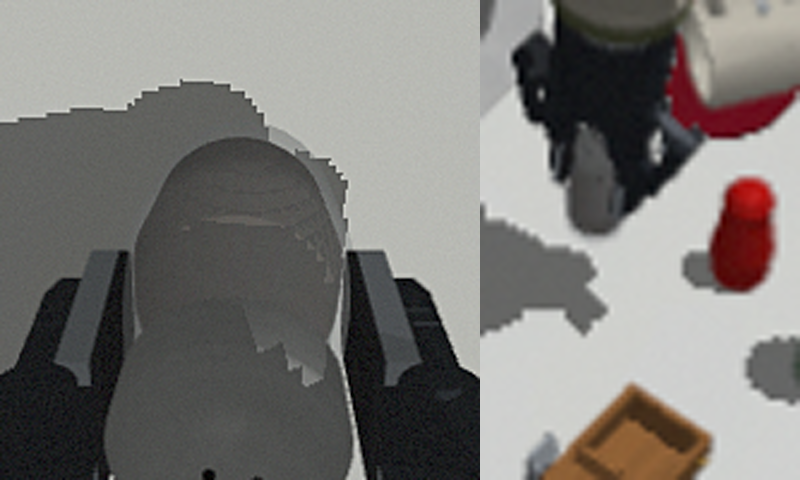

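The shaker is held upright at 39 mm gap and hangs clear. I'll carry it over the empty well.

>>> {"api": "play_rows", "payload": {"deltas": [[[-0.02, 0.024, -0.01], [0, -0.001, 0], 0.7], [[-0.033, 0.04, -0.003], [0, 0, 0], 0.7], [[-0.025, 0.03, 0], [0, 0, 0], 0.7], [[-0.012, 0.015, 0], [0, 0, 0], 0.7], [[-0.004, 0.005, 0], [0, 0, 0], 0.7]]}}

```text
time: 6.88
tool_pos: [539.4, -364.4, 101.0]
tcp_rot: [179.8, -0.3, 6.1]
ft_force: [0.7, -0.3, -0.9]
finger_gap: 38.7
```

```bash
python3 -c "
from h import *
im,T=snap('wrist','w10');np.save('T10.npy',T)
s=r.sense();print(T[:3,3],s['tcp_rot'],s['ft_force'],s['finger_gap']);go(535.3,-367.7,37,6)
c=cam('wrist',T);a=np.radians(6);R2=np.array([[np.cos(a),-np.sin(a)],[np.sin(a),np.cos(a)]])
q=lambda x,y,z:np.r_[R2@[x,y]+[471.7,-374.4],z]
for poly in ([q(95,32,30),q(95,-32,30),q(-95,-32,30),q(-95,32,30)],[q(89.5,25.5,30),q(89.5,-25.5,30),q(38.5,-25.5,30),q(38.5,25.5,30)]):
    cv2.polylines(im,[proj(c,poly).astype(int)],True,(0,255,0),1)
t=np.linspace(0,6.28,50);b=T[:3,3]+np.c_[22*np.cos(t),22*np.sin(t),0*t-31]
cv2.polylines(im,[proj(c,b).astype(int)],True,(255,0,255),1)
cv2.imwrite('pics/w10b.png',cv2.resize(im[100:400,120:520],(800,600),interpolation=cv2.INTER_CUBIC))"
```

```text
[ 539.39069697 -364.3858531   101.0144585 ] [179.80821031  -0.24710933   6.12327498] [-0.74898457 -1.00347672 -1.20136115] 39.09825188094218
turn first [ 0.0033 -0.0043  0.0021] then shift m [-0.0043  0.0027  0.064 ] len 64.2
```

View pics/w10b.png

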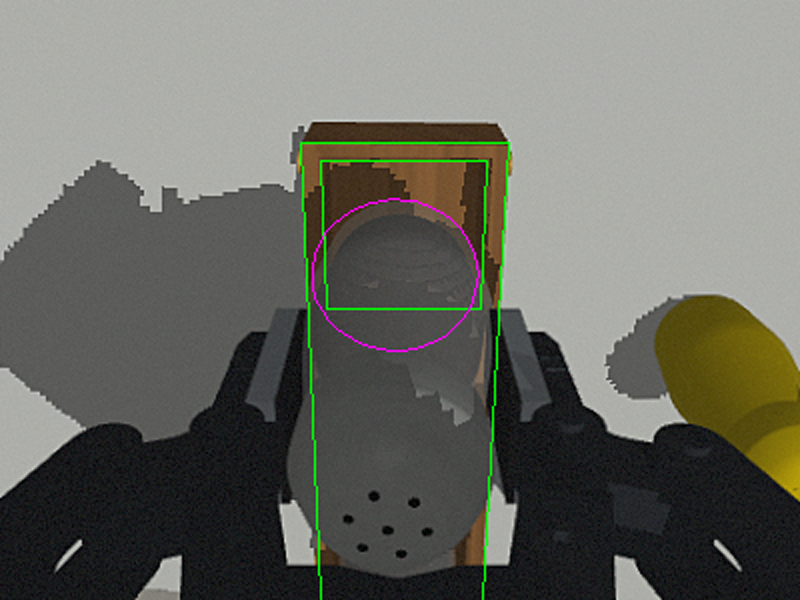

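The caddy model overlay matches the picture. The shaker base is at about (402,290) in the crop, some 1–2 mm from its model. I'll correct for that and lower.

>>> {"api": "play_rows", "payload": {"deltas": [[[-0.003, 0.002, 0.006], [0.003, -0.004, 0.002], 0.7], [[0, 0, 0.012], [0, 0, 0], 0.7], [[0, 0, 0.008], [0, 0, 0], 0.7], [[0, 0, 0.002], [0, 0, 0], 0.7]]}}

```text
time: 7.42
tool_pos: [537.9, -363.5, 69.7]
tcp_rot: [-179.9, 0.0, 6.2]
ft_force: [0.3, 0.3, -0.5]
finger_gap: 39.3
```

```bash
python3 -c "
from h import *
s=r.sense();print(s['tool_pos'],s['tcp_rot'],s['ft_force'],s['finger_gap']);go(536.3,-367,38,6)"
```

```text
[ 537.91329645 -363.47759689   69.68519888] [-1.79878996e+02  4.10621430e-02  6.20486605e+00] [ 0.33643869  0.25200131 -0.51826875] 39.2983576415211
turn first [-0.0021  0.0007  0.0036] then shift m [-0.002   0.0033  0.0317] len 31.9
```

>>> {"api": "play_rows", "payload": {"deltas": [[[-0.0025, 0.004, 0], [-0.002, 0, 0.004], 0.7], [[0, 0, 0], [0, 0, 0], 0.7]]}}

```text
time: 7.68
tool_pos: [535.9, -367.6, 69.3]
tcp_rot: [-180.0, 0.1, 6.0]
ft_force: [0.3, 0.1, -1.6]
finger_gap: 39.1
```

```bash
python3 -c "
from h import *
s=r.sense();print(s['tool_pos'],s['tcp_rot'],s['ft_force'],s['finger_gap']);go(536.3,-367,38,6)"
```

```text
[ 535.86653433 -367.55146255   69.3191262 ] [-1.79983851e+02  6.62114385e-02  5.99729021e+00] [ 0.32557825  0.13182023 -1.56357403] 39.07875820921399
turn first [-0.0003  0.0012 -0.    ] then shift m [ 0.0005 -0.0005  0.0313] len 31.3
```

Good. Lowering into the well.

>>> {"api": "play_rows", "payload": {"deltas": [[[0.0005, -0.0005, 0.008], [0, 0, 0], 0.7], [[0, 0, 0.008], [0, 0, 0], 0.7], [[0, 0, 0.006], [0, 0, 0], 0.7], [[0, 0, 0.003], [0, 0, 0], 0.7]]}}

```text
time: 8.18
tool_pos: [536.6, -367.3, 43.2]
tcp_rot: [180.0, 0.0, 6.0]
ft_force: [-0.4, 0.4, -1.7]
finger_gap: 39.3
```

```bash
python3 -c "
from h import *
s=r.sense();print(s['tool_pos'],s['tcp_rot'],s['ft_force'],s['finger_gap']);go(536.3,-367,38,6)"
```

```text
[ 536.55173846 -367.32191788   43.23027881] [1.79977661e+02 1.93454486e-02 5.97904850e+00] [-0.41809194  0.39593429 -1.67124519] 39.30538121396199
turn first [ 0.0004  0.0003 -0.0004] then shift m [-0.0002 -0.0003  0.0052] len 5.2
```

>>> {"api": "play_rows", "payload": {"deltas": [[[0, 0, 0.004], [0, 0, 0], 0.7], [[0, 0, 0.002], [0, 0, 0], 0.7], [[0, 0, 0.001], [0, 0, 0], 0.7]]}}

```text
time: 8.55
tool_pos: [536.7, -367.3, 36.9]
tcp_rot: [180.0, 0.0, 6.0]
ft_force: [-4.3, 3.5, 10.2]
finger_gap: 38.3
```

>>> {"api": "play_rows", "payload": {"deltas": [[[0, 0, -0.001], [0, 0, 0], 0.35], [[0, 0, 0], [0, 0, 0], 0.2], [[0, 0, 0], [0, 0, 0], 0.1], [[0, 0, -0.015], [0, 0, 0], 0], [[0, 0, -0.035], [0, 0, 0], 0], [[0, 0, -0.05], [0, 0, 0], 0], [[0, 0, -0.05], [0, 0, 0], 0], [[0, 0, -0.04], [0, 0, 0], 0]]}}

```text
time: 9.55
tool_pos: [535.2, -366.1, 233.5]
tcp_rot: [-179.8, 0.2, 6.0]
ft_force: [0.1, -0.7, 0.1]
finger_gap: 85.3
```

```bash
python3 -c "
from h import *
s=r.sense();print(s['tool_pos'],s['tcp_rot'],s['ft_force'],s['finger_gap'],s['time'])
im,T=snap('wrist','w11');np.save('T11.npy',T)
go(426.5,-97,240,15.5)
c=cam('wrist',T);a=np.radians(6);R2=np.array([[np.cos(a),-np.sin(a)],[np.sin(a),np.cos(a)]])
q=lambda x,y,z:np.r_[R2@[x,y]+[471.7,-374.4],z]
for poly in ([q(95,32,30),q(95,-32,30),q(-95,-32,30),q(-95,32,30)],[q(89.5,25.5,30),q(89.5,-25.5,30),q(38.5,-25.5,30),q(38.5,25.5,30)]):
    cv2.polylines(im,[proj(c,poly).astype(int)],True,(0,255,0),1)
for p in (q(64,0,94),q(-64,0,94)): cv2.circle(im,tuple(proj(c,p)[0].astype(int)),3,(255,0,255),-1)
cv2.imwrite('pics/w11b.png',im)"
```

```text
[ 535.19954884 -366.06641544  233.46220944] [-179.82575697    0.20306276    5.97715865] [ 0.05959296 -0.74546489  0.14088773] 85.34673564015887 9.55
turn first [ 0.0033 -0.0023 -0.1661] then shift m [-0.0343 -0.2903  0.0007] len 292.3
```

View pics/w11b.png

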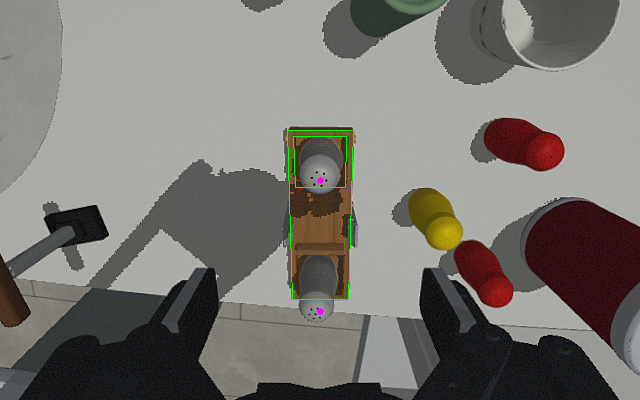

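The loose shaker stands in the well at (320,180), and the caddy has not moved. Next is the handle.

>>> {"api": "play_rows", "payload": {"deltas": [[[0, 0, 0], [0.003, -0.002, -0.166], 0], [[-0.004, -0.035, 0], [0, 0, 0], 0], [[-0.007, -0.06, 0.002], [0, 0, 0], 0], [[-0.007, -0.06, 0.005], [0, 0, 0], 0], [[-0.006, -0.055, 0.01], [0, 0, 0], 0], [[-0.005, -0.04, 0.01], [0, 0, 0], 0], [[-0.002, -0.02, 0.01], [0, 0, 0], 0], [[-0.001, -0.005, 0.005], [0, 0, 0], 0]]}}

```text
time: 10.6
tool_pos: [431.6, -107.1, 206.8]
tcp_rot: [179.2, -0.8, 15.8]
ft_force: [0.3, -0.4, 1.0]
finger_gap: 85.4
```

```bash
python3 -c "
from h import *
im,T=snap('wrist','w12');np.save('T12.npy',T)
s=r.sense();print(s['tool_pos'],s['tcp_rot'],s['finger_gap'],s['time'])
go(426.5,-97,104,15.5)
c=cam('wrist',T);a=np.radians(15.5);u=np.array([np.cos(a),np.sin(a),0]);v=np.array([-u[1],u[0],0]);o=np.array([426.5,-97,123])
print(proj(c,[o+45*u,o-45*u]).round(1))
# brown bar segmentation
hsv=cv2.cvtColor(im,cv2.COLOR_BGR2HSV);m=((hsv[...,0]<15)&(hsv[...,1]>100)&(hsv[...,2]>20)).astype(np.uint8)
n,l,st,ce=cv2.connectedComponentsWithStats(m)
for i in range(1,n):
    if st[i,4]>300:
        ys,xs=np.where(l==i);print(st[i],ce[i].round(1),cv2.minAreaRect(np.c_[xs,ys].astype(np.float32)))
cv2.polylines(im,[proj(c,[o+45*u+9*v,o+45*u-9*v,o-45*u-9*v,o-45*u+9*v]).astype(int)],True,(0,255,0),1)
cv2.imwrite('pics/w12b.png',im)"
```

```text
[ 431.46129008 -107.20964435  206.36054081] [179.24923251  -0.75812655  15.74338312] 85.82233549694288 10.65
turn first [ 0.0131 -0.0133  0.0042] then shift m [-0.0021 -0.0112  0.1024] len 103.0
[[299.  142.5]
 [300.7 268.6]]
[ 546  103   54   95 1218] [573.9 158.2] ((571.356201171875, 150.61643981933594), (94.231689453125, 52.70459747314453), 87.87889862060547)
[ 282  142   32  131 2687] [298.3 199.6] ((298.09344482421875, 206.8362579345703), (130.13595581054688, 28.33734130859375), 87.70938873291016)
[520 208  34  46 468] [536.6 231.6] ((538.3212890625, 231.88046264648438), (24.95475959777832, 46.81435775756836), 20.772254943847656)
[512 252  44  37 367] [531.6 271.3] ((532.39990234375, 273.4531555175781), (44.678741455078125, 31.12514877319336), 64.88516235351562)
```

>>> {"api": "play_rows", "payload": {"deltas": [[[-0.002, -0.0115, 0.02], [0.013, -0.013, -0.01], 0], [[0, 0, 0.03], [0, 0, 0], 0], [[0, 0, 0.02], [0, 0, 0], 0], [[0, 0, 0.01], [0, 0, 0], 0], [[0, 0, 0.003], [0, 0, 0], 0]]}}

```text
time: 11.28
tool_pos: [426.8, -98.0, 118.8]
tcp_rot: [-179.9, 0.1, 16.2]
ft_force: [-1.2, -1.1, 0.2]
finger_gap: 85.1
```

```bash
python3 -c "
from h import *
s=r.sense();print(s['tool_pos'],s['tcp_rot'],s['ft_force'],s['finger_gap']);go(426.3,-96.1,104,16.3)"
```

```text
[426.7758273  -98.03659186 118.75803298] [-1.79893081e+02  1.26958657e-01  1.62134280e+01] [-1.21926748 -1.09659557  0.22880935] 85.10183380481327
turn first [-0.0019  0.0022 -0.0015] then shift m [ 0.0001 -0.002   0.0148] len 14.9
```

>>> {"api": "play_rows", "payload": {"deltas": [[[0, -0.002, 0.01], [-0.002, 0.002, 0], 0], [[0, 0, 0.004], [0, 0, 0], 0.2], [[0, 0, 0], [0, 0, 0], 0.5], [[0, 0, 0], [0, 0, 0], 0.7], [[0, 0, 0], [0, 0, 0], 1], [[0, 0, 0], [0, 0, 0], 1], [[0, 0, 0], [0, 0, 0], 1]], "force": 60}}

```text
time: 12.15
tool_pos: [427.6, -96.6, 105.8]
tcp_rot: [179.9, -0.1, 16.2]
ft_force: [-0.3, -0.8, -1.1]
finger_gap: 17.1
```

```bash
python3 -c "
from h import *
s=r.sense();print(s['tool_pos'],s['tcp_rot'],s['ft_force'],s['finger_gap']);go(426.3,-96.1,104,16.3)"
```

```text
[427.5835324  -96.60422955 105.79966398] [ 1.79882456e+02 -1.41112866e-01  1.62056259e+01] [-0.31731031 -0.76042627 -1.0513585 ] 17.109501534042575
turn first [ 0.0021 -0.0025 -0.0016] then shift m [-0.0011 -0.0008  0.0018] len 2.3
```

>>> {"api": "play_rows", "payload": {"deltas": [[[0, 0, 0], [0.002, -0.002, 0], 1], [[0, 0, -0.02], [0, 0, 0], 1], [[0, 0, -0.035], [0, 0, 0], 1], [[0, 0, -0.035], [0, 0, 0], 1], [[0, 0, -0.02], [0, 0, 0], 1], [[0, 0, -0.005], [0, 0, 0], 1]], "force": 110}}

```text
time: 12.9
tool_pos: [426.4, -96.3, 222.7]
tcp_rot: [-179.9, 0.2, 16.2]
ft_force: [0.5, 0.2, -1.0]
finger_gap: 15.9
```

```bash
python3 -c "
from h import *
im,T=snap('wrist','w13');np.save('T13.npy',T)
s=r.sense();print(s['tool_pos'],s['tcp_rot'],s['ft_force'],s['finger_gap'],s['time'])
go(471.7,-374.4,225,6)
c=cam('wrist',T);o=T[:3,3]-17*T[:3,2];u=T[:3,0];v=T[:3,1]
print(proj(c,[o+45*u,o-45*u,o+45*u+11*T[:3,2], o+123*T[:3,2]+20*u+31*v,o+123*T[:3,2]+20*u-31*v]).round(1))
hsv=cv2.cvtColor(im,cv2.COLOR_BGR2HSV);m=((hsv[...,0]<15)&(hsv[...,1]>100)&(hsv[...,2]>20)).astype(np.uint8)
n,l,st,ce=cv2.connectedComponentsWithStats(m)
for i in range(1,n):
    if st[i,4]>300:
        ys,xs=np.where(l==i);print(st[i],ce[i].round(1),cv2.minAreaRect(np.c_[xs,ys].astype(np.float32)))
"
```

```text
[426.4206636  -96.29528599 222.70676342] [-1.79863649e+02  1.55146600e-01  1.61979701e+01] [ 1.36978311 -0.51560239 -0.24821842] 16.03159826891628 12.95
turn first [-0.0021  0.0029  0.178 ] then shift m [ 0.016   0.2813 -0.0023] len 281.8
[[317.9 183.3]
 [318.1 374.3]
 [317.9 175.3]
 [361.8 167.4]
 [274.5 167.4]]
[ 553   98   73   99 1434] [585.7 155.2] ((580.7717895507812, 151.16793823242188), (95.90849304199219, 66.19036865234375), 68.5870361328125)
[ 293  182   51  207 6819] [319.1 272.5] ((318.0, 285.0), (206.0, 50.0), 90.0)
[562 191  57  56 675] [592.2 218.5] ((590.1798095703125, 211.11236572265625), (45.79190444946289, 59.3598747253418), 32.0053825378418)
[526 201  40  49 481] [545.  224.9] ((548.184326171875, 226.27578735351562), (31.97783660888672, 48.604713439941406), 23.498565673828125)
```

```bash
python3 -c "
from h import *
im=cv2.imread('pics/w13.png');T=np.load('T13.npy');c=cam('wrist',T);g=im.max(2)
for col in (285,290,300,335,345,352): print(col,[int(v) for v in g[150:200:2,col]])
for row in (178,184): print(row,[int(v) for v in g[row,262:292:2]],[int(v) for v in g[row,344:376:2]])
o=T[:3,3]-17*T[:3,2];u,v,w=T[:3,0],T[:3,1],T[:3,2]
for zz in (109,123):print(zz,proj(c,[o+zz*w+20*u+31*v,o+zz*w+20*u-31*v,o+zz*w-20*u+31*v,o+zz*w-20*u-31*v]).round(1).tolist())
print(proj(c,[o-45*u-11*w]))
"
```

```text
285 [192, 212, 102, 104, 96, 100, 101, 104, 99, 103, 6, 13, 21, 22, 27, 34, 21, 27, 19, 13, 23, 19, 15, 19, 30]
290 [194, 86, 101, 102, 100, 102, 101, 104, 101, 105, 12, 16, 21, 25, 26, 24, 24, 19, 19, 31, 23, 29, 29, 30, 24]
300 [193, 208, 99, 104, 105, 99, 98, 104, 102, 105, 5, 12, 32, 32, 28, 35, 38, 37, 48, 44, 45, 42, 46, 56, 58]
335 [190, 193, 193, 193, 189, 192, 194, 188, 191, 203, 3, 25, 33, 42, 36, 33, 36, 33, 54, 52, 53, 54, 68, 67, 73]
345 [193, 192, 193, 191, 195, 189, 192, 192, 191, 200, 6, 18, 28, 34, 33, 43, 34, 31, 34, 35, 33, 36, 30, 38, 41]
352 [194, 193, 191, 190, 195, 193, 191, 193, 191, 202, 3, 21, 24, 30, 27, 37, 40, 41, 40, 36, 33, 36, 37, 36, 34]
178 [102, 99, 98, 104, 101, 67, 26, 21, 24, 32, 17, 10, 32, 32, 26] [37, 43, 41, 38, 27, 30, 42, 43, 35, 27, 218, 190, 193, 189, 190, 193]
184 [103, 100, 103, 101, 101, 87, 28, 30, 17, 22, 21, 26, 30, 18, 19] [36, 35, 31, 40, 41, 40, 39, 31, 31, 10, 211, 193, 193, 192, 195, 191]
109 [[364.2, 172.5], [272.1, 172.5], [361.9, 227.1], [274.5, 227.1]]
123 [[361.8, 167.4], [274.5, 167.4], [359.7, 219.5], [276.7, 219.6]]
[[318.04954714 394.17205711]]
```

>>> {"api": "play_rows", "payload": {"deltas": [[[0, 0, 0], [-0.002, 0.003, 0.178], 1], [[0.002, 0.03, 0], [0, 0, 0], 1], [[0.003, 0.05, 0], [0, 0, 0], 1], [[0.003, 0.055, 0], [0, 0, 0], 1], [[0.003, 0.055, 0], [0, 0, 0], 1], [[0.003, 0.04, 0], [0, 0, 0], 1], [[0.002, 0.022, 0], [0, 0, 0], 1], [[0.001, 0.01, 0], [0, 0, 0], 1]]}}

```text
time: 13.95
tool_pos: [466.8, -359.8, 209.2]
tcp_rot: [-179.4, 0.6, 5.8]
ft_force: [-0.9, 1.0, 0.1]
finger_gap: 16.5
```

```bash
python3 -c "
from h import *
im,T=snap('wrist','w14');np.save('T14.npy',T)
s=r.sense();print(s['tool_pos'],s['tcp_rot'],s['ft_force'],s['finger_gap'],s['time'])
go(473,-374.3,185,6)
"
```

```text
[ 466.70579234 -360.31148483  209.06353358] [-179.40209745    0.59714024    5.77610337] [-1.03891626  0.82396255 -1.45660128] 16.125390031238407 14.0
turn first [-0.0105  0.0104 -0.004 ] then shift m [0.0048 0.0146 0.0241] len 28.5
```

>>> {"api": "play_rows", "payload": {"deltas": [[[0.005, 0.0145, 0], [-0.01, 0.01, -0.004], 1], [[0, 0, 0], [0, 0, 0], 1], [[0, 0, 0], [0, 0, 0], 1]]}}

```text
time: 14.38
tool_pos: [473.7, -372.9, 208.0]
tcp_rot: [-179.9, 0.0, 6.1]
ft_force: [0.1, 0.4, -0.4]
finger_gap: 16.1
```

```bash
python3 -c "
from h import *
im,T=snap('wrist','w15');np.save('T15.npy',T)
s=r.sense();print(s['tool_pos'],s['tcp_rot'],s['ft_force'],s['finger_gap'],s['time'])
go(473,-374.3,175,6)
"
```

```text
[ 473.66608634 -372.9912416   208.06231325] [-1.79933402e+02  1.71524288e-02  6.11621840e+00] [ 0.55673531  0.13793295 -0.75579394] 15.945674340586878 14.425
turn first [-0.0012  0.0003  0.002 ] then shift m [-0.0008  0.0012  0.0331] len 33.1
```

>>> {"api": "play_rows", "payload": {"deltas": [[[-0.001, 0.0015, 0.008], [-0.001, 0, 0.002], 1], [[0, 0, 0.012], [0, 0, 0], 1], [[0, 0, 0.008], [0, 0, 0], 1], [[0, 0, 0.002], [0, 0, 0], 1]]}}

```text
time: 14.92
tool_pos: [472.7, -373.6, 175.8]
tcp_rot: [-180.0, 0.0, 6.1]
ft_force: [-0.1, 0.1, -1.0]
finger_gap: 16.3
```

```bash
python3 -c "
from h import *
im,T=snap('wrist','w16');np.save('T16.npy',T)
s=r.sense();print(s['tool_pos'],s['tcp_rot'],s['ft_force'],s['finger_gap'],s['time'])
go(473,-374.3,163,6)
"
```

```text
[ 472.66920955 -373.54801189  175.7327724 ] [-1.79966658e+02  3.25626781e-02  6.04992691e+00] [-0.06156665 -0.21553038 -1.65997188] 16.58417854910672 14.975
turn first [-0.0006  0.0006  0.0009] then shift m [0.0003 0.0008 0.0127] len 12.8
```

>>> {"api": "play_rows", "payload": {"deltas": [[[0, 0.001, 0.006], [0, 0, 0.001], 1], [[0, 0, 0.005], [0, 0, 0], 1], [[0, 0, 0.004], [0, 0, 0], 1]]}}

```text
time: 15.35
tool_pos: [473.2, -374.8, 160.8]
tcp_rot: [180.0, -0.0, 6.0]
ft_force: [0.0, 1.0, 2.4]
finger_gap: 16.2
```

>>> {"api": "play_rows", "payload": {"deltas": [[[0, 0, 0.005], [0, 0, 0], 1], [[0, 0, 0.005], [0, 0, 0], 1]]}}

```text
time: 15.6
tool_pos: [474.2, -375.3, 152.2]
tcp_rot: [179.9, -0.2, 6.0]
ft_force: [-0.8, 2.9, 3.1]
finger_gap: 16.1
```

>>> {"api": "play_rows", "payload": {"deltas": [[[-0.001, -0.0005, 0.005], [0, 0, 0], 1], [[0, 0, 0.005], [0, 0, 0], 1]]}}

```text
time: 15.85
tool_pos: [473.5, -374.8, 142.0]
tcp_rot: [179.9, -0.2, 6.0]
ft_force: [-0.8, 1.6, 1.9]
finger_gap: 16.5
```

>>> {"api": "play_rows", "payload": {"deltas": [[[-0.0005, 0, 0.004], [0, 0, 0], 1], [[0, 0, 0.004], [0, 0, 0], 1]]}}

```text
time: 16.1
tool_pos: [473.6, -375.4, 135.6]
tcp_rot: [179.8, -0.3, 6.0]
ft_force: [-7.9, 8.2, 35.4]
finger_gap: 16.2
```

Fully home: TCP z is 135.6 against 135.8 predicted, with 35 N of reaction. A small test lift comes next.

>>> {"api": "play_rows", "payload": {"deltas": [[[0, 0, 0.001], [0, 0, 0], 1], [[0, 0, 0], [0, 0, 0], 1], [[0, 0, -0.004], [0, 0, 0], 1], [[0, 0, -0.006], [0, 0, 0], 1], [[0, 0, -0.006], [0, 0, 0], 1], [[0, 0, -0.004], [0, 0, 0], 1]], "force": 120}}

```text
time: 16.85
tool_pos: [471.2, -374.0, 152.0]
tcp_rot: [-179.9, 0.0, 6.0]
ft_force: [-0.0, -0.7, -6.7]
finger_gap: 16.2
```

```bash
python3 -c "
from h import *
im,T=snap('wrist','w17');np.save('T17.npy',T)
f=[]
for i in range(4): eyes.snapshot('scene'); f.append(r.sense()['ft_force'])
print(np.mean(f,0))
s=r.sense();print(s['tool_pos'],s['tcp_rot'],s['wrist_torque'],s['finger_gap'],s['time'])
tp=eyes.snapshot('top')[:,:,::-1].copy();cv2.imwrite('pics/top2.png',tp)
# board from top0
t0=cv2.imread('pics/top0.png');hsv=cv2.cvtColor(t0,cv2.COLOR_BGR2HSV);m=((hsv[...,0]>10)&(hsv[...,0]<28)&(hsv[...,1]>70)&(hsv[...,2]>120)).astype(np.uint8)
m[:, :145]=0;m[:,235:]=0;m[:180]=0
m=cv2.morphologyEx(m,cv2.MORPH_OPEN,np.ones((3,3)))
n,l,st,ce=cv2.connectedComponentsWithStats(m);i=1+st[1:,4].argmax();ys,xs=np.where(l==i)
b=cv2.boxPoints(cv2.minAreaRect(np.c_[xs,ys].astype(np.float32)));print(b)
q=unproj(cam('top'),b,16)[:,:2];print(q.round(1),q.mean(0).round(1),np.linalg.norm(q-np.roll(q,1,0),axis=1),np.degrees(np.arctan2((q-np.roll(q,1,0))[:,1],(q-np.roll(q,1,0))[:,0])))
"
```

```text
[ 0.11397886 -0.07330149 -6.72900551]
[ 471.33516941 -373.97100005  151.86394318] [-1.79951498e+02  4.43570562e-03  5.99742969e+00] [-0.02299496  0.0031195  -0.01187748] 15.979453442212181 17.1
[[154.24152 213.44527]
 [179.6     190.2    ]
 [220.44528 234.7585 ]
 [195.08679 258.00378]]
[[530.  579.9]
 [615.1 483.9]
 [443.7 331.6]
 [359.8 427.3]] [487.2 455.7] [228.66248989 128.27701609 229.33377246 127.25949911] [  41.8703264   -48.44538576 -138.38525819  131.25087661]
```

Weight now hangs on the handle (about -6.7 N, almost no moment), so the hooks hold. Next I measure the board and look at the latch in one montage.

```bash
python3 -c "
from h import *
from scipy.optimize import minimize
t0=cv2.imread('pics/top0.png');hsv=cv2.cvtColor(t0,cv2.COLOR_BGR2HSV)
c=cam('top')
for S,V in((40,60),(55,60),(70,60),(55,100)):
    m=((hsv[...,0]>5)&(hsv[...,0]<32)&(hsv[...,1]>S)&(hsv[...,2]>V)).astype(np.uint8)
    m[:,:140]=0;m[:,240:]=0;m[:182]=0
    m=cv2.morphologyEx(m,cv2.MORPH_OPEN,np.ones((3,3)))
    n,l,st,ce=cv2.connectedComponentsWithStats(m);i=1+st[1:,4].argmax();ys,xs=np.where(l==i)
    p=unproj(c,np.c_[xs,ys],16)[:,:2];rc=cv2.minAreaRect(p.astype(np.float32));print(S,V,len(p),rc,p.mean(0).round(1))
a=np.radians(42);u=np.array([np.cos(a),np.sin(a)]);v=np.array([-u[1],u[0]])
x0,y0=130,170
im=cv2.resize(t0[y0:y0+100,x0:x0+120],None,fx=6,fy=6,interpolation=cv2.INTER_CUBIC)[:, :400*2-0]
w=cv2.imread('pics/w17.png')
out=np.zeros((600,800,3),np.uint8);b=cv2.resize(t0[180:270,148:228],(400,450),interpolation=cv2.INTER_CUBIC)
out[:450,:400]=b;out[:500,400:]=cv2.resize(w[100:350,220:420],(400,500),interpolation=cv2.INTER_CUBIC)
cv2.imwrite('pics/m17.png',out)
"
```

```text
40 60 2373 ((486.14385986328125, 454.5228576660156), (259.0959167480469, 129.45919799804688), 41.71571731567383) [485.6 454. ]
55 60 2347 ((485.6058044433594, 454.3890686035156), (258.08465576171875, 128.29092407226562), 41.7452278137207) [485.4 454.2]
70 60 2318 ((485.6718444824219, 454.4957275390625), (256.86529541015625, 127.86100769042969), 41.72722625732422) [485.2 454.1]
55 100 2118 ((487.03228759765625, 455.6619873046875), (232.6179962158203, 128.29092407226562), 41.7452278137207) [486.7 455.2]
```

The picture limit is used up, so I go on by numbers. The board fit is firm: centre (486,454), yaw 41.7°, 259 x 129 mm. I'll carry the caddy over.

>>> {"api": "play_rows", "payload": {"deltas": [[[0, 0, -0.02], [0, 0, 0], 1], [[0, 0, -0.03], [0, 0, 0], 1], [[0, -0.008, -0.03], [0, 0, 0], 1], [[0.003, -0.025, -0.02], [0, 0, 0], 1], [[0.005, -0.04, -0.008], [0, 0, 0], 1], [[0.006, -0.05, 0], [0, 0, 0], 1], [[0.006, -0.05, 0], [0, 0, 0], 1], [[0.006, -0.05, 0], [0, 0, 0], 1]]}}

```text
time: 18.15
tool_pos: [475.1, -147.8, 275.2]
tcp_rot: [179.6, -0.5, 5.6]
ft_force: [2.1, 0.5, -7.0]
finger_gap: 15.8
```

```bash
python3 -c "
from h import *
s=r.sense();print(s['tool_pos'],s['tcp_rot'],s['ft_force'],s['finger_gap'],s['time'])
go(487,455,250,6)"
```

```text
[ 475.09014815 -147.83680801  275.19967797] [179.63237912  -0.52456942   5.63927701] [ 2.05359038  0.51657885 -7.03478176] 15.813111099226184 18.15
turn first [ 0.0064 -0.0091 -0.0063] then shift m [ 0.0749 -0.5983  0.0252] len 603.5
```

>>> {"api": "play_rows", "payload": {"deltas": [[[0.0065, -0.052, 0.001], [0.003, -0.004, -0.003], 1], [[0.0065, -0.052, 0.001], [0, 0, 0], 1], [[0.0065, -0.052, 0.001], [0, 0, 0], 1], [[0.0065, -0.052, 0.001], [0, 0, 0], 1], [[0.0065, -0.052, 0.001], [0, 0, 0], 1], [[0.006, -0.045, 0], [0, 0, 0], 1], [[0.005, -0.035, 0], [0, 0, 0], 1], [[0.003, -0.025, 0], [0, 0, 0], 1]]}}

```text
time: 19.15
tool_pos: [484.7, 234.4, 284.9]
tcp_rot: [179.8, -1.4, 5.9]
ft_force: [0.8, -0.4, -7.4]
finger_gap: 15.8
```

```bash
python3 -c "
from h import *
s=r.sense();print(s['tool_pos'],s['tcp_rot'],s['ft_force'],s['finger_gap'],s['time'])
go(487,455,230,41.7)"
```

```text
[484.65481782 234.37296085 284.91731115] [179.78475494  -1.40188699   5.9383093 ] [ 0.83048647 -0.43174854 -7.41607148] 15.829764719879448 19.15
turn first [ 0.0113 -0.0225 -0.6242] then shift m [ 0.1485 -0.1632  0.0549] len 227.4
```

>>> {"api": "play_rows", "payload": {"deltas": [[[0, 0, 0], [0.004, -0.008, -0.05], 1], [[0, 0, 0], [0.004, -0.007, -0.12], 1], [[0, 0, 0], [0.003, -0.007, -0.14], 1], [[0, 0, 0], [0, 0, -0.14], 1], [[0, 0, 0], [0, 0, -0.1], 1], [[0, 0, 0], [0, 0, -0.04], 1]]}}

```text
time: 19.9
tool_pos: [484.8, 238.0, 295.8]
tcp_rot: [-180.0, -0.8, 41.1]
ft_force: [0.0, 0.1, -7.0]
finger_gap: 16.0
```

```bash
python3 -c "
from h import *
s=r.sense();print(s['tool_pos'],s['tcp_rot'],s['ft_force'],s['finger_gap'],s['time'])
go(487,455,230,41.7)"
```

```text
[484.77847728 237.95070014 295.75558765] [-179.97578923   -0.75390739   41.1380213 ] [ 0.03321841  0.05183039 -6.96053138] 16.036168892710517 19.9
turn first [-0.0004 -0.0132 -0.0098] then shift m [ 0.146  -0.1606  0.0658] len 226.8
```

>>> {"api": "play_rows", "payload": {"deltas": [[[0.012, -0.013, 0.005], [0, -0.013, -0.01], 1], [[0.025, -0.0275, 0.01], [0, 0, 0], 1], [[0.033, -0.036, 0.015], [0, 0, 0], 1], [[0.03, -0.033, 0.015], [0, 0, 0], 1], [[0.02, -0.022, 0.01], [0, 0, 0], 1], [[0.01, -0.011, 0.003], [0, 0, 0], 1], [[0.004, -0.004, 0], [0, 0, 0], 1]]}}

```text
time: 20.78
tool_pos: [488.0, 447.0, 242.6]
tcp_rot: [179.9, -0.3, 41.5]
ft_force: [0.7, -0.9, -6.2]
finger_gap: 15.9
```

```bash
python3 -c "
from h import *
s=r.sense();print(s['tool_pos'],s['tcp_rot'],s['ft_force'],s['finger_gap'],s['time'])
go(487,455,180,41.7)"
```

```text
[487.99958028 447.04464127 242.64508143] [179.91775614  -0.30626241  41.54727712] [ 0.65787662 -0.86819595 -6.22721638] 15.886744199599324 20.775
turn first [ 0.0014 -0.0053 -0.0027] then shift m [ 0.0045 -0.0066  0.0626] len 63.2
```

>>> {"api": "play_rows", "payload": {"deltas": [[[0.0045, -0.006, 0.01], [0.001, -0.005, -0.003], 1], [[0, 0, 0.02], [0, 0, 0], 1], [[0, 0, 0.015], [0, 0, 0], 1], [[0, 0, 0.006], [0, 0, 0], 1], [[0, 0, 0.001], [0, 0, 0], 1]]}}

```text
time: 21.4
tool_pos: [488.3, 452.0, 187.3]
tcp_rot: [179.9, 0.1, 41.5]
ft_force: [0.5, 0.4, -6.1]
finger_gap: 15.9
```

```bash
python3 -c "
from h import *
s=r.sense();print(s['tool_pos'],s['tcp_rot'],s['ft_force'],s['finger_gap'],s['time'])
go(487,455,152,41.7)
im=cv2.imread('pics/w17.png');T=np.load('T17.npy');c=cam('wrist',T);u,v,w=T[:3,0],T[:3,1],T[:3,2]
z0=T[:3,3]+(135.6+.5)*w   # caddy underside centre if centred
for z in(0,30): print(z,proj(c,[z0-z*w+95*u+32*v,z0-z*w+95*u-32*v,z0-z*w+95*u]).round(1).tolist())
hsv=cv2.cvtColor(im,cv2.COLOR_BGR2HSV)
m=((hsv[...,0]<20)&(hsv[...,1]>80)&(hsv[...,2]>20)).astype(np.uint8);m[:,:240]=0;m[:,400:]=0
n,l,st,ce=cv2.connectedComponentsWithStats(m)
for i in range(1,n):
    if st[i,4]>100: print(st[i])
for col in (300,320,335): print(col,im[90:140:2,col,2].tolist())
for rr in (112,120,126,130): xs=np.where(m[rr])[0]; print(rr,(xs.min(),xs.max()) if len(xs) else None)
"
```

```text
[488.33962541 452.04742578 187.25970817] [1.79926191e+02 6.65204928e-02 4.15434959e+01] [ 0.52278435  0.39632289 -6.10810668] 15.85389222210382 21.4
turn first [ 0.0013  0.0012 -0.0027] then shift m [ 0.001  -0.0031  0.0353] len 35.4
0 [[362.5, 57.4], [274.8, 57.4], [318.7, 57.3]]
30 [[367.9, 55.3], [269.5, 55.3], [318.7, 55.1]]
[ 267   59   99  117 6402]
[ 274  182   85  207 9821]
300 [128, 137, 143, 145, 145, 147, 153, 153, 152, 154, 98, 81, 158, 151, 144, 147, 145, 144, 141, 135, 132, 119, 106, 95, 86]
320 [148, 153, 159, 171, 176, 178, 134, 0, 158, 169, 165, 165, 160, 158, 156, 159, 156, 158, 156, 149, 144, 142, 135, 123, 111]
335 [137, 139, 137, 138, 139, 146, 147, 149, 152, 150, 153, 156, 151, 148, 140, 147, 137, 138, 130, 125, 118, 108, 117, 135, 139]
112 (np.int64(269), np.int64(363))
120 (np.int64(270), np.int64(362))
126 (np.int64(270), np.int64(362))
130 (np.int64(270), np.int64(362))
```

>>> {"api": "play_rows", "payload": {"deltas": [[[0.0018, -0.0025, 0.006], [0.001, 0.001, -0.003], 1], [[0, 0, 0.01], [0, 0, 0], 1], [[0, 0, 0.007], [0, 0, 0], 1], [[0, 0, 0.003], [0, 0, 0], 1]]}}

```text
time: 21.9
tool_pos: [488.7, 455.6, 160.9]
tcp_rot: [180.0, -0.1, 41.7]
ft_force: [-0.8, -0.5, -6.6]
finger_gap: 16.0
```

```bash
python3 -c "
from h import *
s=r.sense();print(s['tool_pos'],s['tcp_rot'],s['ft_force'],s['finger_gap'],s['time'])
go(488.5,454.5,152,41.7)"
```

```text
[488.69892088 455.63369666 160.90764264] [ 1.79977935e+02 -1.26538747e-01  4.17150438e+01] [-0.76451277 -0.45059847 -6.61468687] 15.974810790012707 21.9
turn first [ 0.0004 -0.0022  0.0003] then shift m [-0.0009  0.0007  0.0089] len 9.0
```

>>> {"api": "play_rows", "payload": {"deltas": [[[-0.001, 0.0005, 0.003], [0, -0.002, 0], 1], [[0, 0, 0.003], [0, 0, 0], 1], [[0, 0, 0.002], [0, 0, 0], 1]]}}

```text
time: 22.28
tool_pos: [488.3, 454.6, 152.6]
tcp_rot: [180.0, -0.0, 41.7]
ft_force: [-1.3, 0.4, -3.3]
finger_gap: 16.3
```

>>> {"api": "play_rows", "payload": {"deltas": [[[0, 0, 0.0015], [0, 0, 0], 1], [[0, 0, 0.001], [0, 0, 0], 1]]}}

```text
time: 22.52
tool_pos: [489.0, 455.2, 152.3]
tcp_rot: [180.0, -0.2, 41.7]
ft_force: [-2.5, -1.6, 0.2]
finger_gap: 16.5
```

Touchdown: the weight is off the gripper. I'll release and rise.

>>> {"api": "play_rows", "payload": {"deltas": [[[0, 0, 0], [0, 0, 0], 0.8], [[0, 0, 0], [0, 0, 0], 0.5], [[0, 0, 0], [0, 0, 0], 0.2], [[0, 0, 0], [0, 0, 0], 0], [[0, 0, -0.01], [0, 0, 0], 0], [[0, 0, -0.03], [0, 0, 0], 0], [[0, 0, -0.045], [0, 0, 0], 0], [[0, 0, -0.05], [0, 0, 0], 0]], "force": 40}}

```text
time: 23.52
tool_pos: [487.7, 454.2, 289.2]
tcp_rot: [180.0, 0.0, 41.7]
ft_force: [0.3, 0.5, -0.1]
finger_gap: 85.2
```

>>> {"api": "play_rows", "payload": {"deltas": [[[-0.01, 0.01, -0.05], [0, 0, 0], 0], [[-0.02, 0.03, -0.04], [0, 0, 0], 0], [[-0.02, 0.05, -0.01], [0, 0, 0], 0], [[-0.02, 0.05, 0], [0, 0, 0], 0], [[-0.02, 0.05, 0], [0, 0, 0], 0], [[0, 0.04, 0], [0, 0, 0], 0], [[0, 0.02, 0], [0, 0, 0], 0], [[0, 0, 0], [0, 0, 0], 0]]}}

```text
time: 24.52
tool_pos: [590.3, 202.5, 408.5]
tcp_rot: [179.7, -1.1, 41.9]
ft_force: [-0.5, 1.5, -0.5]
finger_gap: 85.4
```

```bash
python3 -c "
from h import *
s=r.sense();print(s['tool_pos'],s['tcp_rot'],s['ft_force'],s['finger_gap'],s['time'])
im,T=snap('wrist','w20');np.save('T20.npy',T);t=eyes.snapshot('top')[:,:,::-1].copy();cv2.imwrite('pics/top20.png',t);sc=eyes.snapshot('scene')[:,:,::-1].copy();cv2.imwrite('pics/scene20.png',sc)
# candle check: diff against first
t0=cv2.imread('pics/top0.png')
print('candle diff',np.abs(t[150:190,405:440].astype(int)-t0[150:190,405:440]).mean())
print('handle spot diff',np.abs(t[215:255,320:350].astype(int)-t0[215:255,320:350]).mean())
a=np.radians(41.7);u=np.array([np.cos(a),np.sin(a),0]);v=np.array([-u[1],u[0],0])
C=np.array([486,454,16.]);c=cam('top')
pts={'caddy':[C+95*u*i+32*v*j+[0,0,30] for i,j in((1,1),(1,-1),(-1,-1),(-1,1))],'sh':[C+64*u+[0,0,94],C-64*u+[0,0,94]],'bar':[C+45*u+[0,0,153],C-45*u+[0,0,153]]}
for k,p in pts.items(): print(k,proj(c,p).round(1).tolist(),proj(cam('wrist',T),p).round(1).tolist())
def seg(im,lo,hi,box):
    h=cv2.cvtColor(im,cv2.COLOR_BGR2HSV);m=cv2.inRange(h,lo,hi);x0,y0,x1,y1=box;k=np.zeros_like(m);k[y0:y1,x0:x1]=m[y0:y1,x0:x1]
    n,l,st,ce=cv2.connectedComponentsWithStats(k)
    for i in range(1,n):
        if st[i,4]>25: ys,xs=np.where(l==i);print(st[i],ce[i].round(1),cv2.minAreaRect(np.c_[xs,ys].astype(np.float32)))
print('brown bar/caddy top');seg(t,(0,90,20),(16,255,170),(140,170,240,265))
print('grey');seg(t,(0,0,30),(179,45,200),(155,190,222,262))
"
```

```text
[590.27598588 202.49877953 408.48570159] [179.6666698   -1.14580571  41.86719379] [-0.45147062  1.49048472 -0.5218535 ] 85.42561937636762 24.525
candle diff 1.9157142857142857
handle spot diff 31.365277777777777
caddy [[161.3, 211.3], [174.2, 199.4], [208.8, 237.1], [195.9, 249.1]] [[96.0, 2.7], [143.3, 0.8], [159.4, 146.0], [116.0, 146.3]]
sh [[166.7, 210.6], [191.0, 237.2]] [[94.5, 19.3], [110.2, 130.2]]
bar [[163.7, 213.9], [181.5, 233.4]] [[64.0, 30.4], [78.3, 119.7]]
brown bar/caddy top
[193 222  18  25 154] [201.3 233.2] ((201.77398681640625, 232.39727783203125), (24.929765701293945, 12.172279357910156), 69.44395446777344)
grey
[ 155  190   67   72 3846] [185.1 225.9] ((188.0, 225.5), (71.0, 66.0), 90.0)
```

```bash
python3 -c "
from h import *
go(470,439,400,41.7)"
```

```text
turn first [ 0.0054 -0.0201  0.0058] then shift m [ 0.067  -0.2544  0.0084] len 263.3
```

>>> {"api": "play_rows", "payload": {"deltas": [[[0.005, -0.02, 0], [0.005, -0.02, 0.006], 0], [[0.012, -0.045, 0], [0, 0, 0], 0], [[0.015, -0.055, 0], [0, 0, 0], 0], [[0.015, -0.055, 0], [0, 0, 0], 0], [[0.01, -0.04, 0], [0, 0, 0], 0], [[0.005, -0.02, 0], [0, 0, 0], 0], [[0.001, -0.006, 0], [0, 0, 0], 0], [[0, 0, 0], [0, 0, 0], 0]]}}

```text
time: 25.68
tool_pos: [462.6, 441.5, 408.2]
tcp_rot: [-179.9, 0.1, 42.5]
ft_force: [1.0, 0.3, 0.1]
finger_gap: 85.4
```

```bash
python3 -c "
from h import *
im,T=snap('wrist','w21');np.save('T21.npy',T);s=r.sense();print(s['tool_pos'],s['tcp_rot'],s['time'])
c=cam('wrist',T)
a=np.radians(41.7);u=np.array([np.cos(a),np.sin(a),0]);v=np.array([-u[1],u[0],0]);C=np.array([486,454,16.])
P={'board':[C+130*u*i+65*v*j for i,j in((1,1),(1,-1),(-1,-1),(-1,1))],'caddytop':[C+95*u*i+32*v*j+[0,0,30] for i,j in((1,1),(1,-1),(-1,-1),(-1,1))],'sh':[C+64*u+[0,0,94],C-64*u+[0,0,94],C+64*u+[0,0,32],C-64*u+[0,0,32]],'bar':[C+45*u+[0,0,153],C-45*u+[0,0,153],C+[0,0,164]]}
for k,p in P.items(): print(k,proj(c,p).round(1).tolist())
h=cv2.cvtColor(im,cv2.COLOR_BGR2HSV)
# coarse class map: B bar/caddy brown, P pale, G grey, # black, w white
for y in range(0,262,6):
    row=''
    for x in range(225,420,4):
        H,S,V=[int(q) for q in h[y,x]]
        row+= '#' if V<40 else ('B' if V<120 else 'b' if H<13 else 'p') if S>70 else ('g' if V<130 else '.')
    print(y,row)
"
```

```text
[462.85693569 441.15317863 408.22859827] [-1.79886299e+02  8.89084649e-02  4.24701976e+01] 25.725
board [[277.5, 18.1], [373.0, 19.6], [363.4, 199.8], [280.8, 198.7]]
caddytop [[300.7, 43.8], [349.7, 44.6], [344.5, 183.7], [300.8, 183.1]]
sh [[325.6, 68.1], [323.6, 174.5], [324.8, 68.9], [323.1, 163.0]]
bar [[326.2, 86.7], [324.5, 172.1], [325.5, 132.5]]
0 gBBBBg...........................................
6 gBBBBB...........................................
12 gBBBBBg..........................................
18 BBBBBBB......Bppppppppppppppppppppppp............
24 BBBBBBB......BBBBBBBBBBBBBBBBBBBBBBBB............
30 BBBBBBB......Bppppppppppppppppppppppp............
36 BBBBBBg......Bppppppppppppppppppppppp............
42 BBBBBg.......Bppppppppppppppppppppppp............
48 BBBBg........BppppppBBBBBBBpppppppppp............
54 BBg..........BppppBpBBggggggpBBppppp.............
60 .............BpppppBBgg....ggBBppppp.............
66 ..............ppppBBBgg.....gBBppppp.............
72 .............gppppBBBgg.g..ggBpppppp.............
78 ..............ppppBpBBggggggpBpppppp.............
84 
[... 913 characters left out ...]
86 ..............ppppppppppppppppppppp..............
192 g.............ppppppppppppppppppppB..............
198 g................................................
204 .................................................
210 .................................................
216 ...................g.............................
222 .....g...........##gg............................
228 g...............Bgggggg..........................
234 ...............gggggggggg........................
240 .............#ggggggggggggg......................
246 ............ggggg#gggggggggg.....................
252 ...........gggg#gggggggggggggg...................
258 ...........ggg#ggggggggggggggggg.................
```

```bash
python3 -c "
from bench import r
print(r.hand_in(), r.sense()['time'])"
```

```text
the job is handed in; nothing more can be done
the job is handed in; nothing more can be done
```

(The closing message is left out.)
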